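# Turn the upper mould half round in the screw press

## Task

The two halves of a plaster mould are clamped in the bench press to dry, but the upper half was put on the wrong way round. Back the screw off just enough to free that half (no more than half a turn, so that the screw's nose stays in the socket on the mould), turn it without forcing until its pour end lies over the lower half's pour end with the edges flush - the press's column bars the back, so expect to let go of one end and take it again by the other - and then screw it down as tight as it was. Leave the other things on the table where they are.

Things in the scene. Friction and masses are not known exactly. Their poses are not given: they have to be found in the camera images.
- press: Grey cast C-frame bench press, bolted down. Origin: table top, under the screw axis. -x is its open front, facing the robot give or take 0.3 rad. Bed 130 mm wide, 20 mm high, from 126 mm in front of the axis to 204 mm behind. Column 140 to 197 mm behind the axis, 36 mm thick. Its arm runs from column to screw, 120 to 172 mm above the table; boss round the screw 21 mm in radius.
- mould_upper: Loose upper half of the plaster mould, about 0.45 kg: a bar 240 mm long (x), 54 mm wide (y), 40 mm high. Origin: centre of its flat underside (no keys), 50 mm above the table. Its -x end is the pour end: both corners cut off over 14 mm, half a funnel hollowed in the underside. The +x end is plain and square. Grip it across its width near an end, 85 to 105 mm from the centre.
- upper_pour_end (a point): Middle of the upper half's pour-end face (cut corners), at its lower edge, on the joint line. While turning this half, keep fingertips above the joint line (50 mm over the table) or they meet the lower half; its top is at 90 mm.
- upper_plain_end (a point): Middle of the upper half's plain-end face, at its lower edge, at the joint line.
- lower_pour_end (a point): Middle of the lower half's pour-end face, at its upper edge, 50 mm above the table. The lower half (240 x 54 x 30 mm, same outline as the upper) is fixed on the bed along the press's x axis, its pour end always at the open front (-x of the press), 120 mm from the screw axis. Its sides are free down to the bed at 20 mm, except for cleats within 60 mm of the axis.
- lower_plain_end (a point): Middle of the lower half's plain-end face (at the column side), at its upper edge, 50 mm above the table, 120 mm behind the screw axis.
- screw (a joint): Turn of the screw, rad. 0: nose just touches; positive: backed off, counter-clockwise from above; negative: tightened, force rising about 45 N per rad through a stiff pad. Rises 1.27 mm per rad, stays where left; friction 0.15 N m, up to 0.25 when tight. Starts tight, -0.9 to -0.65; tight again below about -0.6; mould free from about 0.2; beyond 3 the nose comes out of the socket. Lower stop -1.6.
- handle_grip (a point): Centre of the screw's dark steel wing handle, 208 mm above the table: an upright paddle 76 mm long (this point's x axis; it turns with the screw), 14 mm thick (y; grip across this) and 24 mm high, free on all sides; the boss of the arm ends 38 mm below this point.
- elephant: Flat grey clay elephant, 51 x 68 x 7 mm, loose on the table beside the press. Leave it.
- dolphin: Flat blue clay dolphin, 72 x 58 x 7 mm, lying on the table beside the press. Leave it.
- fish: Flat blue clay fish, 74 x 68 x 8 mm, lying on the table beside the press. Leave it.
- glaze_jar: Small jar with a dark screw lid, 51 mm across, 60 mm high, origin at its foot, standing on the table behind the press's left side. Leave it.
- screw_nose: The screw's steel nose, 10 mm in radius, origin at its tip. It presses down on the steel thrust plate (4 mm thick) on the middle of the upper half, inside a socket ring (13 mm inner, 17 mm outer radius, 5 mm high) in which the half can turn about the screw axis with about 3 mm of play.
- clear_lid: Clear flat snap lid, 103 mm across, 8 mm high, loose on the table behind the press's right side. Leave it.

How it is judged:
On the way, in this order (a step that is already met when the one before it is completed fails the run):
1. the screw is backed off so that it no longer bears on the mould, its nose still in the socket (value of joint screw between 0.05 and 3 rad and contact force between screw_nose and mould_upper below 2 N), for 0.2 s.
2. with the screw still backed off, the upper half lies over the lower half, pour end over pour end (value of joint screw above 0 rad and horizontal distance between upper_pour_end and lower_pour_end below 0.009 m and horizontal distance between upper_plain_end and lower_plain_end below 0.009 m), for 0.2 s.
At the end, for the whole second after the job is handed in: The upper half lies flat and still on the lower half, each of its ends within 7 mm of the lower half's same end (pour end over pour end), and the screw is tight on it: joint below -0.4 rad, pressing with more than 12 N (horizontal distance between upper_pour_end and lower_pour_end below 0.007 m and horizontal distance between upper_plain_end and lower_plain_end below 0.007 m and angle between mould_upper's own z axis and vertical below 0.03 rad and value of joint screw below -0.4 rad and contact force between screw_nose and mould_upper above 12 N and linear speed of mould_upper below 0.02 m/s); the robot touches nothing.
It fails at once if the screw is backed off so far that its nose comes out of the socket (joint beyond 3 rad) (value of joint screw above 3 rad).
It fails at once if the upper half is turned while the screw still clamps it, or clamped askew on the way (value of joint screw below -0.1 rad and distance of upper_pour_end from where it was at the start of the episode above 0.03 m and horizontal distance between upper_pour_end and lower_pour_end above 0.03 m).
It fails at once if a bystander beside the press is moved by more than 20 mm (distance of any of elephant, dolphin, fish, glaze_jar, clear_lid from where it was at the start of the episode above 0.02 m).
It also fails if it takes over 72 s, if anything falls off the work surface, if the arm or the gripper's body presses on something with over 40 N, if the wrist force passes 120 N, or if a joint passes its speed limit or range.

## Robot

A 6-joint arm with a two-finger parallel gripper is mounted at the origin on a cart in front of the work surface, level with it; the furniture and walls round the work are solid. World frame = base frame: x ahead of the robot, y to its left, z up, the work surface at z = 0. Lengths are in m, angles in rad, forces in N, time in s.
With the tool pointing down it reaches from about 0.35 to 0.975 m from the base axis. Payload 4.9 kg.
Tool frame: the origin (TCP) lies where the fingers leave the gripper's body, on its centre line; the fingertips stand 73 mm ahead of it and the grasp point (between the pads) lies 54 mm ahead of it; z points along the fingers, y is the direction in which the jaws open and shut (so a half turn about z gives the same grasp; the last joint's range is limited). The gripper opens to 85 mm and grips with 20 to 120 N. Pads are 22 mm wide; open, the fingers measure 114 mm over their backs; the gripper's body (76 mm by 85 mm) begins 54 mm behind the grasp point. The pads swing forward as they close: fully open they stand 13 mm farther back than shut.
Start: joints at [-1.361, 0.053, 1.613, -0, 1.476, -0.119], TCP at [0.202, -0.592, 0.304] pointing down, gripper open.
Joint ranges: [-3.01, 3.01], [-1.01, 2.22], [0.06, 2.58], [-1.02, 4.17], [0.09, 2.62], [-3.14, 3.14]. Speed limits (rad/s): [2.57, 2.57, 3.14, 3.14, 3.14, 3.14].

## Interface

Orientations are given as a rotation vector (axis times angle).
In Python, from station import monitor, vision, workorder gives the robot as it stands.
- The arm moves only by the tool arm_command, never from a script. Its argument "rows" is text: rows parted by semicolons, each of 6 numbers parted by spaces: the shift along the world's x, y, z in mm, then the turn, a rotation vector about the world's x, y, z in degrees. In form: tx ty tz wx wy wz; .... A call has 1 to 12 rows; each row is the pose to reach, as a shift and turn from the pose measured when the call began; what a row does not reach only later rows make up. A row lasts 1/8 s, in which the tool goes at most 62.5 mm and 10.7 degrees, less where a joint would pass 70% of its speed; a pose out of reach is approached as far as the arm can. A call with a gripper value outside its range is refused whole. "jaw" is the opening, from 0 (shut) to 1 (fully open), set as the call begins (left out, the last holds). The fingers move at their own pace and stop on an object; "squeeze" is the grip in N (left out, the last holds). Time passes only in rows, so rows that repeat a pose let the fingers close. It gives the time, the measured TCP pose, the force and the opening at its end, in the units of the state.
- monitor.get_obs(): the state, without advancing time (a new reading comes with each control period).
- vision.get_image(name): name is "scene" or "side" or "wrist"; returns a dict with "frame" (480x640x3 uint8, red, green, blue), "vfov" (degrees; the focal length in pixels is half the picture's height over the tangent of half this angle, whatever the lens; pixels are square), "cx", "cy" (the principal point, pixels), "R" (3x3) and "t" (3): a world point X has camera coordinates R X + t; the wrist camera has in their place "T_tool_cam" (4x4, takes a point from camera to tool coordinates, whose origin is the TCP and whose axes are the flange's). Camera axes: x right, y down, z forward; pixel columns grow to the right and rows downward; lengths in m; the calibration is good to about 2 mm. A picture is of the moment at which its call begins: read the wrist's pose just before it. There is no depth.
- workorder.finish_job(): hands the job in, once; it reports no verdict.
The state is a dict: "t": time; "q": joint angles; "dq": joint speeds; "effort": joint torques, N m; "tool_pos": TCP position; "tool_rot": TCP orientation; "contact_force": force on the tool from outside, world axes, zero at the start; "wrist_torque": the same for the moment, N m; "opening": finger opening in m.
Only numpy, scipy, OpenCV 4.12 (cv2) and the standard library are available. Lean on these libraries where they do the work, as an engineer would, in place of code of your own. Each camera call takes 0.05 s, during which the arm holds its last target. There are 200 camera calls.

## Working session

There is one attempt and no reset: what is moved stays moved. The work goes in short steps, Python scripts to look and compute and a tool call to move; the robot and the scene stay as the last step left them, time stands still between calls to the robot, and variables do not carry over. Pictures are saved under pics/ and viewed, about 8 in all and at most 12, crops included, and the job is handed in when it is done.

Besides the shell and the picture viewer there is one more tool, called as a command line: name --argument value ..., lists and objects as JSON in quotes. arm_command: Moves the arm, as the interface text tells. Its arguments: {"type":"object","properties":{"rows":{"type":"string"},"jaw":{"type":"number"},"squeeze":{"type":"number"}},"required":["rows"]}

```bash
ls; mkdir -p pics; cat > h.py <<'E'
import numpy as np, cv2
from scipy.spatial.transform import Rotation as Rn
from station import monitor, vision, workorder
np.set_printoptions(precision=4,suppress=True)
def cam(n):
    o=monitor.get_obs(); d=vision.get_image(n); h,w=d["frame"].shape[:2]
    f=h/2/np.tan(np.radians(d["vfov"])/2); K=np.array([[f,0,d["cx"]],[0,f,d["cy"]],[0,0,1]])
    if "R" in d: R,t=np.array(d["R"]),np.array(d["t"])
    else:
        T=np.eye(4);T[:3,:3]=Rn.from_rotvec(o["tool_rot"]).as_matrix();T[:3,3]=o["tool_pos"]
        M=np.linalg.inv(T@np.array(d["T_tool_cam"]));R,t=M[:3,:3],M[:3,3]
    return d["frame"],K,R,t
def proj(c,X): 
    p=(c[1]@(c[2]@np.atleast_2d(X).T+c[3][:,None])).T; return p[:,:2]/p[:,2:]
def ray(c,u,v,z):
    d=c[2].T@np.linalg.inv(c[1])@[u,v,1]; o=-c[2].T@c[3]; return o+d*(z-o[2])/d[2]
def save(c,n,im=None): cv2.imwrite("pics/"+n,cv2.cvtColor(c[0] if im is None else im,cv2.COLOR_RGB2BGR))
E
python3 - <<'E'
from h import *
o=monitor.get_obs()
for k in o: print(k,np.array(o[k]))
import pickle
cs={n:cam(n) for n in("scene","side")}
pickle.dump(cs,open("c0.pkl","wb"))
for n,c in cs.items(): save(c,n+"0.png"); print(n,"pos",-c[2].T@c[3],c[1][0])
E
```

```text
pics
t 0.0
q [-1.361   0.0534  1.6143  0.      1.476  -0.119 ]
dq [ 0.001  -0.0003  0.0003 -0.0008  0.0014  0.0007]
effort [ -0.0016 -39.369  -37.0178  -0.0003   0.0071  -0.    ]
tool_pos [ 0.2017 -0.5911  0.3027]
tool_rot [-3.0972 -0.5138  0.0001]
contact_force [-0.3959  0.0508 -0.0908]
wrist_torque [ 0.0004 -0.0282 -0.0086]
opening 0.0854438289565999
scene pos [0.137  0.758  0.7501] [548.5802   0.     324.6418]
side pos [ 0.8278 -0.5748  0.669 ] [461.6889   0.     324.562 ]
```

View pics/scene0.png

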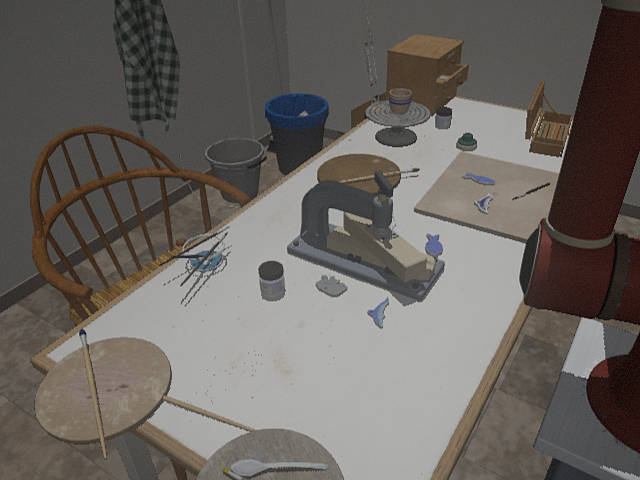

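View pics/side0.png

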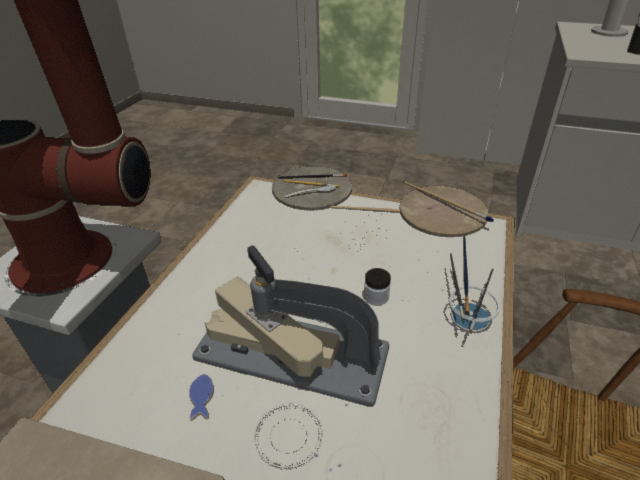

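The scene view shows the press at about (370,240) and the side view at about (290,330). The upper half sits askew, with its cut-corner end towards the column. I'll enlarge both for measuring.

```bash
python3 - <<'E'
from h import *
import pickle
cs=pickle.load(open("c0.pkl","rb"))
for n,(x,y,w,h,s) in {"scene":(284,164,168,136,4.7),"side":(190,240,204,160,3.75)}.items():
    im=cv2.resize(cs[n][0][y:y+h,x:x+w],None,fx=s,fy=s,interpolation=cv2.INTER_CUBIC); im=cv2.convertScaleAbs(im,alpha=1.4,beta=15)
    for i in range(0,w,20): cv2.putText(im,str(x+i),(int(i*s),10),0,.35,(255,0,0)); cv2.line(im,(int(i*s),0),(int(i*s),im.shape[0]),(255,0,0,),1) if i%40==0 else 0
    for i in range(0,h,20): cv2.putText(im,str(y+i),(0,int(i*s)+10),0,.35,(255,0,0)); cv2.line(im,(0,int(i*s)),(im.shape[1],int(i*s)),(255,0,0),1) if i%40==0 else 0
    save(None,n+"0c.png",im)
E
```

```text
(no output)
```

View pics/scene0c.png

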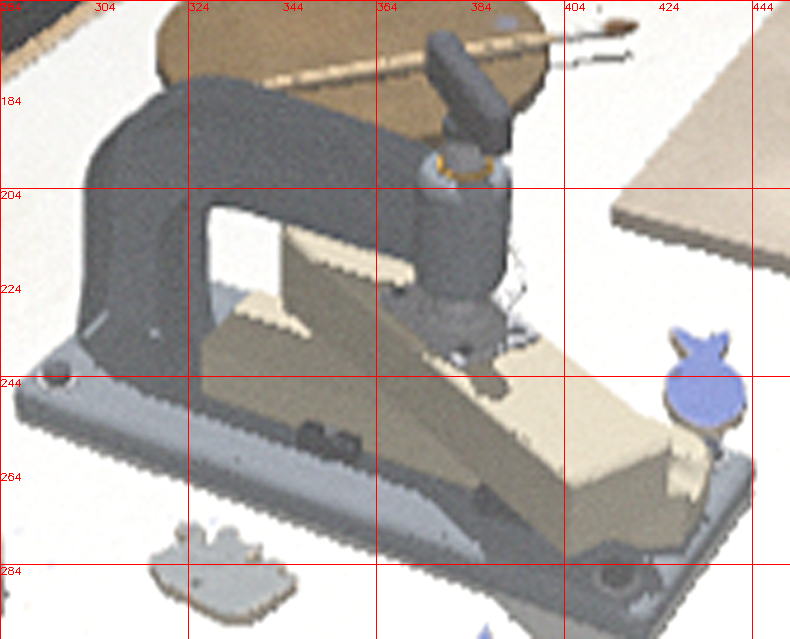

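View pics/side0c.png

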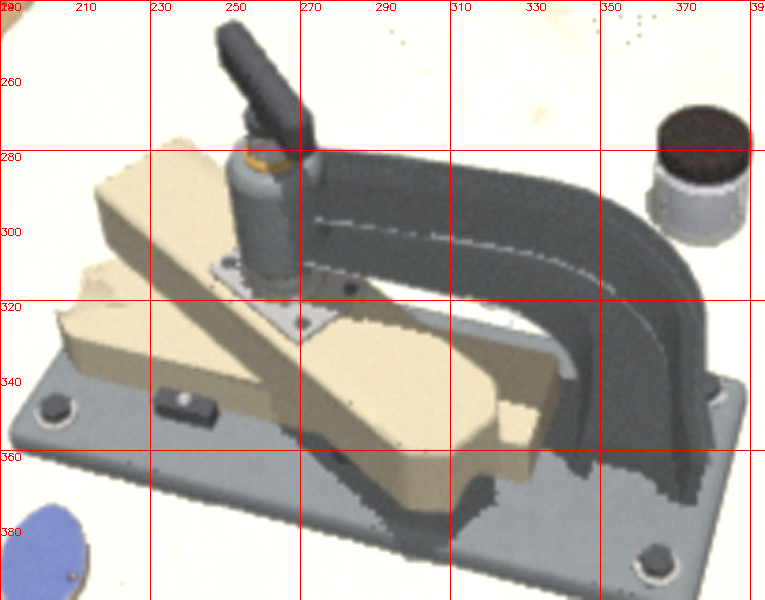

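```bash
cat > fit.py <<'E'
from h import *
import pickle
from scipy.optimize import least_squares
cs=pickle.load(open("c0.pkl","rb"))
S=lambda u,v:(190+u/3.75,240+v/3.75)
C=lambda u,v:(284+u/4.7,164+v/4.7)
P=[("side",(.12,-.027,.05),S(538,442)),("side",(.12,.027,.05),S(560,355)),("side",(.12,-.027,.02),S(530,480)),
("side",(-.106,-.027,.05),S(76,346)),("scene",(.12,.027,.05),C(203,348)),("scene",(.12,.027,.02),C(203,393)),
("side",(-.126,-.065,.02),S(10,440)),("side",(.204,.065,.02),S(748,380)),("scene",(.204,.065,.02),C(13,395)),("scene",(-.126,-.065,.02),C(754,463))]
U=[("side",(-.106,.027,.09),S(400,452)),("side",(-.12,.013,.09),S(465,450)),("side",(-.12,-.013,.09),S(497,402)),("side",(.12,.027,.09),S(97,190)),
("side",(.12,-.027,.09),S(180,137)),("scene",(.12,-.027,.09),C(568,488)),("scene",(.12,.027,.09),C(670,438)),("scene",(.12,-.027,.05),C(568,553))]
H=[("side",(-.038,0,.22),S(235,28)),("side",(.038,0,.22),S(302,100)),("scene",(.038,0,.22),C(437,38)),("scene",(-.038,0,.22),C(500,108))]
def tf(p,X): c,s=np.cos(p[2]),np.sin(p[2]); X=np.array(X); return np.array([p[0]+c*X[0]-s*X[1],p[1]+s*X[0]+c*X[1],X[2]])
def res(p,L): return np.concatenate([proj(cs[n],tf(p,X))[0]-np.array(uv) for n,X,uv in L])
def fit(L,y):
    r=least_squares(lambda p:res(p,L),[.55,0,y],loss="soft_l1"); print(r.x); print(res(r.x,L).reshape(-1,2).round(1).tolist()); return r.x
p=fit(P,0);u=fit(U,2.7)
for y in(0,1,2,3): h=fit(H,y)
E
python3 fit.py
```

```text
[ 0.5579 -0.0939  0.0431]
[[-1.9, 0.6], [0.3, -0.6], [0.4, 1.8], [-2.9, -0.9], [-1.9, -0.7], [-1.7, 0.7], [-2.9, -0.6], [0.6, -2.6], [-2.1, -1.6], [1.0, -3.9]]
[ 0.5585 -0.0921  2.6793]
[[2.1, -0.4], [-2.4, -0.1], [1.0, 3.0], [-1.8, -1.2], [0.1, -1.5], [0.3, -1.8], [0.6, -0.4], [-1.0, 0.3]]
[ 0.5559 -0.0869 -0.7335]
[[-2.0, -6.3], [-0.1, 1.5], [-0.8, -2.5], [-0.7, 1.0]]
[ 0.5585 -0.0884  1.6219]
[[-0.8, 23.6], [-0.4, -26.3], [-3.5, 14.5], [-0.4, -17.4]]
[ 0.5585 -0.0884  1.6219]
[[-0.8, 23.6], [-0.4, -26.3], [-3.5, 14.5], [-0.4, -17.4]]
[ 0.5585 -0.0884  1.6219]
[[-0.8, 23.6], [-0.4, -26.3], [-3.5, 14.5], [-0.4, -17.4]]
```

The fit puts the screw axis at about (0.558, -0.092) with the press yawed 0.04 rad. The upper half is rotated about 29° from parallel, and the handle's yaw is about -0.73. I'll hover over the handle with the jaws across the paddle.

arm_command --rows "120 170 60 0 0 -20; 240 340 60 0 0 -40; 357 500 60 0 0 -60; 357 500 60 0 0 -60; 357 500 60 0 0 -60; 357 500 60 0 0 -60; 357 500 60 0 0 -60; 357 500 60 0 0 -60; 357 500 60 0 0 -60; 357 500 60 0 0 -60; 357 500 60 0 0 -60; 357 500 60 0 0 -60" --jaw 1

```text
t: 1.6
tool_pos: [0.5586, -0.0908, 0.3621]
tool_rot: [-2.941, 1.102, 0.001]
contact_force: [0.1, 0.2, -0.4]
opening: 0.0853
```

```bash
python3 - <<'E'
from h import *
import pickle
o=monitor.get_obs(); print(o["t"],o["tool_pos"],Rn.from_rotvec(o["tool_rot"]).as_matrix(),o["contact_force"])
c=cam("wrist"); pickle.dump(c,open("w1.pkl","wb"))
im=cv2.convertScaleAbs(c[0],alpha=1.4,beta=15)
# predicted: handle ends at z .22 
for yaw in(-.73,):
  for s in(-.038,0,.038):
    p=proj(c,[.558+s*np.cos(yaw),-.091+s*np.sin(yaw),.22])[0]; print(p); cv2.circle(im,tuple(int(a) for a in p),3,(255,0,0),-1)
save(c,"w1.png",im)
E
```

```text
1.6 [ 0.5586 -0.0908  0.3621] [[ 0.7536 -0.6574  0.0001]
 [-0.6574 -0.7536  0.0012]
 [-0.0007 -0.0009 -1.    ]] [ 0.119   0.2485 -0.371 ]
[322.1396 304.5199]
[322.8961 252.3488]
[323.7227 195.3401]
```

View pics/w1.png

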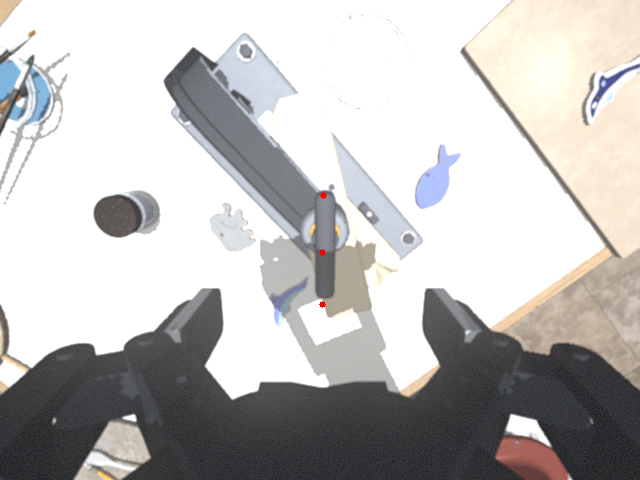

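The paddle runs vertically in the wrist view from (325,192) to (324,298), which puts its centre at about (0.5595, -0.0935), close to the fit. Descending and gripping.

arm_command --rows "1 -2.5 -30 0 0 0; 1 -2.5 -60 0 0 0; 1 -2.5 -85 0 0 0; 1 -2.5 -100 0 0 0; 1 -2.5 -100 0 0 0; 1 -2.5 -100 0 0 0"

```text
t: 2.4
tool_pos: [0.5597, -0.0946, 0.2635]
tool_rot: [-2.939, 1.105, -0.003]
contact_force: [0.4, -0.1, 0.6]
opening: 0.0852
```

arm_command --rows "0 0 0 0 0 0; 0 0 0 0 0 0; 0 0 0 0 0 0; 0 0 0 0 0 0; 0 0 0 0 0 0; 0 0 0 0 0 0" --jaw 0 --squeeze 30

```text
t: 3.15
tool_pos: [0.56, -0.0944, 0.2639]
tool_rot: [-2.939, 1.105, -0.004]
contact_force: [0.1, 1.7, 2.6]
opening: 0.0177
```

arm_command --rows "0 0 0 0 0 0; 0 0 0 0 0 0; 0 0 0 0 0 4; 0 0 0 0 0 8; 0 0 0 0 0 12; 0 0 0 0 0 12"

```text
t: 3.9
tool_pos: [0.5603, -0.094, 0.2641]
tool_rot: [-3.037, 0.793, -0.005]
contact_force: [1.6, 3.5, 1.9]
opening: 0.0174
```

arm_command --rows "0 0 0.3 0 0 8; 0 0 0.5 0 0 16; 0 0 0.7 0 0 24; 0 0 0.9 0 0 32; 0 0 1.1 0 0 40; 0 0 1.3 0 0 48; 0 0 1.5 0 0 56; 0 0 1.7 0 0 64; 0 0 1.9 0 0 72; 0 0 2 0 0 80; 0 0 2 0 0 88; 0 0 2 0 0 88"

```text
t: 5.4
tool_pos: [0.5598, -0.0907, 0.2657]
tool_rot: [-2.726, -1.535, -0.003]
contact_force: [-0.9, 13.0, 2.6]
opening: 0.0178
```

```bash
python3 - <<'E'
from h import *
o=monitor.get_obs(); print(o["q"],o["wrist_torque"],o["contact_force"],o["opening"])
c=cam("wrist");save(c,"w2.png",cv2.convertScaleAbs(c[0],alpha=1.4,beta=15))
E
```

```text
[-0.2958 -0.055   1.785   0.0107  1.4196  0.2475] [ 2.2707  0.1166 -0.1349] [-0.8962 13.0492  2.61  ] 0.01781721435374821
```

View pics/w2.png

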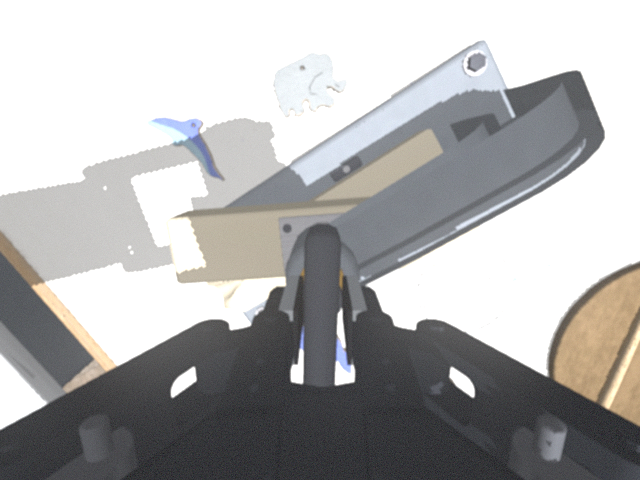

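The screw has backed off about 1.74 rad, to roughly +0.95, and the paddle stayed in the grip. Next I open, rise, and go over the plain end at front-left with the jaws across the bar.

arm_command --rows "0 0 0 0 0 0; 0 0 0 0 0 0; 0 0 0 0 0 0; 0 0 0 0 0 0; 0 0 25 0 0 0; 0 0 60 0 0 0; 0 0 80 0 0 0" --jaw 1

```text
t: 6.32
tool_pos: [0.5602, -0.0911, 0.348]
tool_rot: [-2.729, -1.535, -0.006]
contact_force: [0.2, -0.5, 1.1]
opening: 0.0854
```

arm_command --rows "-86 43 -30 0 0 95; -86 43 -30 0 0 95; -86 43 -30 0 0 95; -86 43 -30 0 0 95; -86 43 -30 0 0 95; -86 43 -30 0 0 95; -86 43 -30 0 0 95; -86 43 -30 0 0 95; -86 43 -30 0 0 95; -86 43 -30 0 0 95; -86 43 -30 0 0 95; -86 43 -30 0 0 95"

```text
t: 7.82
tool_pos: [0.4742, -0.0481, 0.3179]
tool_rot: [-0.714, -3.049, 0.009]
contact_force: [0.3, -0.4, 0.4]
opening: 0.0852
```

```bash
python3 - <<'E'
from h import *
import pickle
o=monitor.get_obs(); print(o["t"],o["q"],o["contact_force"])
c=cam("wrist"); pickle.dump(c,open("w3.pkl","wb"))
im=cv2.convertScaleAbs(c[0],alpha=1.4,beta=15)
a=2.679
def dot(p,col):
    q=proj(c,p)[0];cv2.circle(im,tuple(int(x) for x in q),3,col,-1);print(p,q)
for x,y in((.12,.027),(.12,-.027),(.05,.027),(.05,-.027)):
    dot([.559+np.cos(a)*x-np.sin(a)*y,-.091+np.sin(a)*x+np.cos(a)*y,.09],(255,0,0))
dot([.559,-.091,.22],(0,200,0))
save(c,"w3.png",im)
E
```

```text
7.825 [-0.255  -0.3167  1.9249 -0.0057  1.5436 -1.3656] [ 0.3258 -0.4075  0.3979]
[np.float64(0.43956289828605044), np.float64(-0.06160988713577874), 0.09] [294.2034 196.9297]
[np.float64(0.46366146565065436), np.float64(-0.013285369021537305), 0.09] [354.4037 197.194 ]
[np.float64(0.5022057921378449), np.float64(-0.09284877075656156), 0.09] [295.5099 270.5432]
[np.float64(0.5263043595024488), np.float64(-0.04452425264232013), 0.09] [352.3726 270.8749]
[0.559, -0.091, 0.22] [322.9279 422.0154]
```

View pics/w3.png

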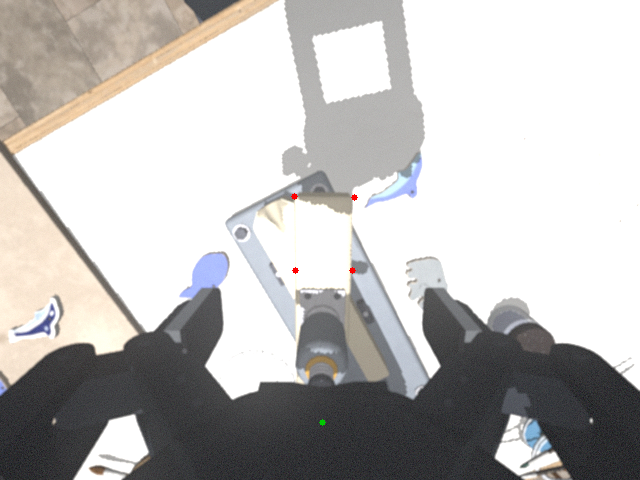

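The predicted bar corners land on the plain end (top corners at about (294,197) and (352,196)), so the estimate is good. Descending and gripping.

arm_command --rows "0 0 -50 0 0 0; 0 0 -100 0 0 0; 0 0 -140 0 0 0; 0 0 -170 0 0 0; 0 0 -187 0 0 0; 0 0 -187 0 0 0; 0 0 -187 0 0 0"

```text
t: 8.75
tool_pos: [0.4752, -0.0484, 0.1324]
tool_rot: [-0.714, -3.051, 0.009]
contact_force: [0.1, -0.4, 0.2]
opening: 0.0853
```

arm_command --rows "0 0 0 0 0 0; 0 0 0 0 0 0; 0 0 0 0 0 0; 0 0 0 0 0 0; 0 0 0 0 0 0; 0 0 0 0 0 0" --jaw 0 --squeeze 30

```text
t: 9.5
tool_pos: [0.4761, -0.0487, 0.134]
tool_rot: [-0.715, -3.054, 0.009]
contact_force: [-2.3, -0.2, 6.8]
opening: 0.0537
```

```bash
cat > arc.py <<'E'
import sys,numpy as np
cx,cy,px,py,s,n=map(float,sys.argv[1:7]); dz=float(sys.argv[7]) if len(sys.argv)>7 else 0
d=np.array([px-cx,py-cy])
print("; ".join("%.1f %.1f %g 0 0 %g"%(*(1000*(np.array([[np.cos(t),-np.sin(t)],[np.sin(t),np.cos(t)]])@d-d)),dz,np.degrees(t)) for t in np.radians(s)*np.arange(1,n+1)))
E
python3 arc.py .559 -.091 .4761 -.0487 -8 12
```

```text
6.7 11.1 0 0 0 -8; 14.9 21.2 0 0 0 -16; 24.4 30.1 0 0 0 -24; 35.0 37.5 0 0 0 -32; 46.6 43.4 0 0 0 -40; 58.9 47.6 0 0 0 -48; 71.6 50.1 0 0 0 -56; 84.6 50.8 0 0 0 -64; 97.5 49.6 0 0 0 -72; 110.2 46.7 0 0 0 -80; 122.3 42.0 0 0 0 -88; 133.6 35.7 0 0 0 -96
```

arm_command --rows "6.5 11 0 0 0 -8; 15 21 0 0 0 -16; 24.5 30 0 0 0 -24; 24.5 30 0 0 0 -24"

```text
t: 10.0
tool_pos: [0.5007, -0.0183, 0.134]
tool_rot: [-1.33, -2.839, 0.007]
contact_force: [-1.1, 1.4, 1.6]
opening: 0.0535
```

arm_command --rows "10.5 7.5 0 0 0 -8; 22 13.5 0 0 0 -16; 34.5 17.5 0 0 0 -24; 47 20 0 0 0 -32; 60 21 0 0 0 -40; 73 19.5 0 0 0 -48; 86 16.5 0 0 0 -56; 98 12 0 0 0 -64; 107 6.5 0 0 0 -71; 107 6.5 0 0 0 -71"

```text
t: 11.25
tool_pos: [0.6081, -0.0125, 0.1341]
tool_rot: [-2.729, -1.542, -0.002]
contact_force: [1.7, -0.1, -0.1]
opening: 0.0533
```

```bash
python3 - <<'E'
from h import *
o=monitor.get_obs(); print(o["q"],o["wrist_torque"])
c=cam("scene");d=cam("side")
a=cv2.resize(c[0][150:310,260:460],(500,400));b=cv2.resize(d[0][230:400,180:400],(518,400))
save(c,"m4.png",cv2.resize(cv2.convertScaleAbs(np.hstack([a,b]),alpha=1.3),None,fx=.78,fy=.78))
E
```

```text
[-0.1451  0.1754  1.7787  0.0069  1.1911  0.3941] [-0.1705 -0.3169  0.102 ]
```

View pics/m4.png

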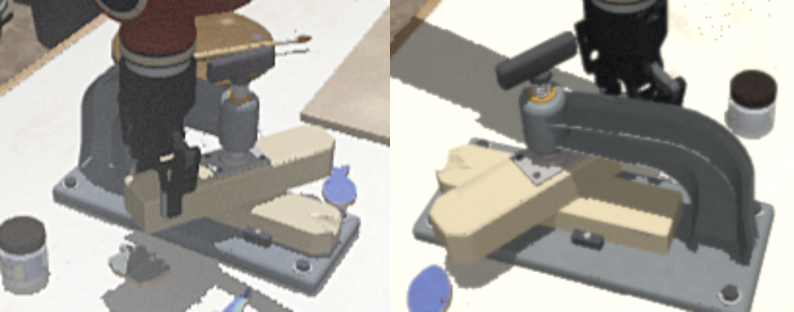

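The scene view shows the gripper holding the plain end on the left, and the side view shows the pour end (cut corners) now at front-right. I'll let go and move over to the pour end.

arm_command --rows "0 0 0 0 0 0; 0 0 0 0 0 0; 0 0 0 0 0 0; 0 0 0 0 0 0; 0 0 40 0 0 0; 0 0 90 0 0 0; 0 0 140 0 0 0; 0 0 182 0 0 0; 0 0 182 0 0 0" --jaw 1

```text
t: 12.48
tool_pos: [0.6095, -0.0125, 0.3219]
tool_rot: [-2.733, -1.547, -0.014]
contact_force: [0.0, 0.3, 0.0]
opening: 0.0854
```

arm_command --rows "-49 -80 0 0 0 0; -98 -160 0 0 0 0; -98 -160 0 0 0 0; -98 -160 0 0 0 0; -98 -160 -45 0 0 0; -98 -160 -100 0 0 0; -98 -160 -140 0 0 0; -98 -160 -170 0 0 0; -98 -160 -182 0 0 0; -98 -160 -182 0 0 0; -98 -160 -182 0 0 0"

```text
t: 13.85
tool_pos: [0.5125, -0.1727, 0.1414]
tool_rot: [2.733, 1.547, 0.016]
contact_force: [-0.0, 0.0, 0.2]
opening: 0.0854
```

arm_command --rows "0 0 0 0 0 0; 0 0 0 0 0 0; 0 0 0 0 0 0; 0 0 0 0 0 0; 0 0 0 0 0 0; 0 0 0 0 0 0" --jaw 0

```text
t: 14.6
tool_pos: [0.5131, -0.1731, 0.1429]
tool_rot: [2.732, 1.547, 0.017]
contact_force: [-1.0, 0.6, 6.6]
opening: 0.0536
```

```bash
python3 - <<'E'
from h import *
o=monitor.get_obs(); print(o["t"],o["contact_force"])
p=o["tool_pos"]; d=np.array(p)[:2]-[.559,-.091]; print(p,np.hypot(*d),np.degrees(np.arctan2(d[1],d[0])))
E
python3 arc.py .559 -.091 .511 -.172 -8 7
```

```text
14.6 [-1.03    0.5825  6.5816]
[ 0.5131 -0.1731  0.1429] 0.09403530625387643 -119.21696073882528
-10.8 7.5 0 0 0 -8; -20.5 16.4 0 0 0 -16; -28.8 26.5 0 0 0 -24; -35.6 37.7 0 0 0 -32; -40.8 49.8 0 0 0 -40; -44.3 62.5 0 0 0 -48; -46.0 75.5 0 0 0 -56
```

arm_command --rows "-11 7.5 0 0 0 -8; -21 16.5 0 0 0 -16; -29.5 27 0 0 0 -24; -36.5 38 0 0 0 -32; -42 50.5 0 0 0 -40; -46 63 0 0 0 -48; -48 77 0 0 0 -56.5; -48 77 0 0 0 -56.5; -48 77 0 0 0 -56.5"

```text
t: 15.72
tool_pos: [0.465, -0.0961, 0.1431]
tool_rot: [3.134, 0.072, 0.013]
contact_force: [-1.8, 1.6, 4.1]
opening: 0.0538
```

```bash
python3 - <<'E'
from h import *
import pickle
o=monitor.get_obs(); R=Rn.from_rotvec(o["tool_rot"]).as_matrix(); print(o["tool_pos"],np.degrees(np.arctan2(R[1,0],R[0,0])),o["contact_force"],o["wrist_torque"])
c=cam("scene");d=cam("side");pickle.dump({"scene":c,"side":d},open("c5.pkl","wb"))
im=[]
for k,(x,y) in((c,(290,170)),(d,(190,250))):
    im.append(cv2.resize(k[0][y:y+145,x:x+200],None,fx=4,fy=4,interpolation=cv2.INTER_CUBIC)[:580])
    a=im[-1]
    for i in range(0,200,40): cv2.putText(a,str(x+i),(i*4,10),0,.35,(255,0,0))
    for i in range(0,145,40): cv2.putText(a,str(y+i),(0,i*4+10),0,.35,(255,0,0))
save(c,"s5.png",cv2.convertScaleAbs(im[1],alpha=1.4,beta=15)); save(c,"c5.png",cv2.convertScaleAbs(im[0],alpha=1.4,beta=15))
E
```

```text
[ 0.465  -0.0961  0.1431] 2.6386443776207678 [-1.7586  1.6169  4.0694] [ 0.2577  0.4008 -0.0543]
```

View pics/s5.png

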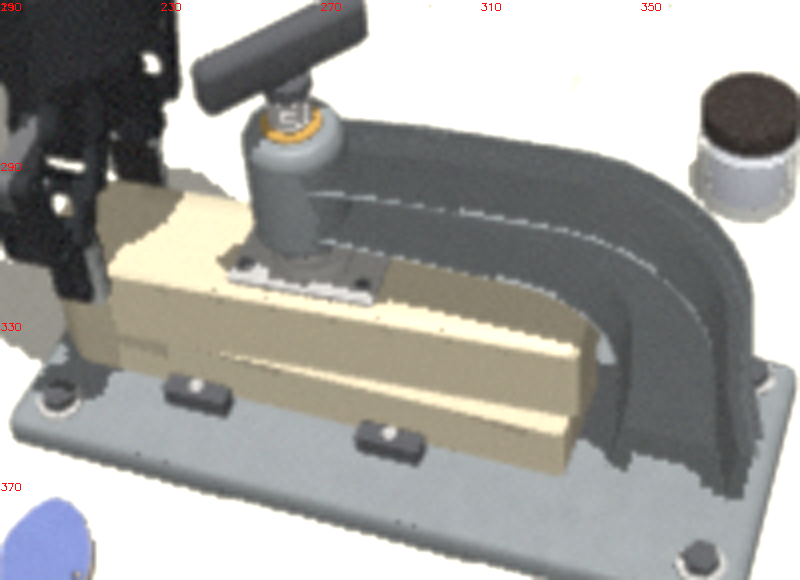

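The side view shows the upper half over the lower one, pour end in front. A lit strip of the lower half shows at the near rear, widening from (220,355) to (572,432), so it is still a few degrees askew. Measuring both edges.

```bash
python3 - <<'E'
from h import *
import pickle
cs=pickle.load(open("c5.pkl","rb"));d=cs["side"]
W=lambda u,v,z:ray(d,190+u/4,250+v/4,z)
for n,pts in {"low top near":[(570,432,.05),(220,357,.05)],"up bot":[(576,412,.05),(220,355,.05)],"up top":[(578,352,.09),(110,276,.09)],"low bottom near":[(562,472,.02),(430,440,.02)],"bed":[(40,443,.02),(560,550,.02)]}.items():
    a,b=[W(*p) for p in pts]; v=a-b if a[0]>b[0] else b-a; print(n,a,b,np.degrees(np.arctan2(v[1],v[0])))
# zoom
x,y=240,325
im=cv2.resize(d[0][y:y+50,x:x+110],None,fx=7,fy=7,interpolation=cv2.INTER_CUBIC)
for i in range(0,110,10): cv2.putText(im,str(x+i),(i*7,10),0,.35,(255,0,0)); cv2.line(im,(i*7,12),(i*7,18),(255,0,0))
for i in range(0,50,10): cv2.putText(im,str(y+i),(0,i*7+4),0,.35,(255,0,0))
c=cs["scene"];x,y=320,210
j=cv2.resize(c[0][y:y+85,x:x+140],None,fx=5.5,fy=5.5,interpolation=cv2.INTER_CUBIC)[:,:770]
for i in range(0,140,20): cv2.putText(j,str(x+i),(int(i*5.5),10),0,.35,(255,0,0))
j=j[:245+200]
j=cv2.copyMakeBorder(j,0,0,0,770-j.shape[1],0)[: 600-350+200]
im=np.vstack([im,j])[:800]; print(im.shape)
save(d,"z5.png",cv2.resize(cv2.convertScaleAbs(im,alpha=1.4,beta=10),None,fx=.75,fy=.75))
E
```

```text
low top near [ 0.6801 -0.1143  0.05  ] [ 0.5244 -0.1217  0.05  ] 2.7288821027542185
up bot [ 0.6794 -0.1038  0.05  ] [ 0.5239 -0.1207  0.05  ] 6.221370522131396
up top [ 0.6809 -0.1053  0.09  ] [ 0.4801 -0.1252  0.09  ] 5.652032342067327
low bottom near [ 0.676  -0.1129  0.02  ] [ 0.6167 -0.1142  0.02  ] 1.2560057033447134
bed [ 0.4563 -0.1665  0.02  ] [ 0.6868 -0.1496  0.02  ] 4.183284372229843
(795, 770, 3)
```

View pics/z5.png

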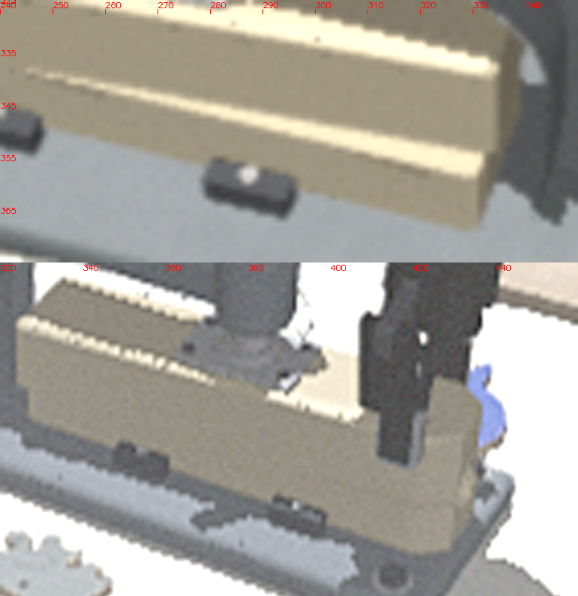

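The upper half sits at about 5.9° against 2.7° for the lower, and the length is aligned within about 1 mm. Correcting by turning -3.3°, with the grip 1.5 mm to +y.

arm_command --rows "0 0.7 0 0 0 -1.6; 0 1.5 0 0 0 -3.3; 0 1.5 0 0 0 -3.3; 0 1.5 0 0 0 -3.3; 0 1.5 0 0 0 -3.3"

```text
t: 16.45
tool_pos: [0.4653, -0.0948, 0.1431]
tool_rot: [3.134, -0.019, 0.013]
contact_force: [2.9, -0.4, 0.2]
opening: 0.0533
```

```bash
cat > z.py <<'E'
from h import *
import sys
o=monitor.get_obs(); R=Rn.from_rotvec(o["tool_rot"]).as_matrix(); print(o["t"],o["tool_pos"],np.degrees(np.arctan2(R[1,0],R[0,0])),o["contact_force"],o["wrist_torque"])
d=cam("side");c=cam("scene")
import pickle;pickle.dump({"scene":c,"side":d},open(sys.argv[1]+".pkl","wb"))
def crop(k,x,y,w,h,s):
    j=cv2.resize(k[0][y:y+h,x:x+w],None,fx=s,fy=s,interpolation=cv2.INTER_CUBIC)
    for i in range(0,w,10): cv2.putText(j,str(x+i),(int(i*s),10),0,.35,(255,0,0))
    for i in range(10,h,10): cv2.putText(j,str(y+i),(0,int(i*s)+4),0,.35,(255,0,0))
    return j
save(d,sys.argv[1]+".png",cv2.convertScaleAbs(np.vstack([crop(d,200,300,145,70,5),crop(c,320,220,130,48,5.577)[:250,:725]]),alpha=1.4,beta=10))
E
python3 z.py z6
```

```text
16.45 [ 0.4653 -0.0948  0.1431] -0.706660173422116 [ 2.9295 -0.3781  0.1921] [-0.0126 -0.3395  0.0157]
```

View pics/z6.png

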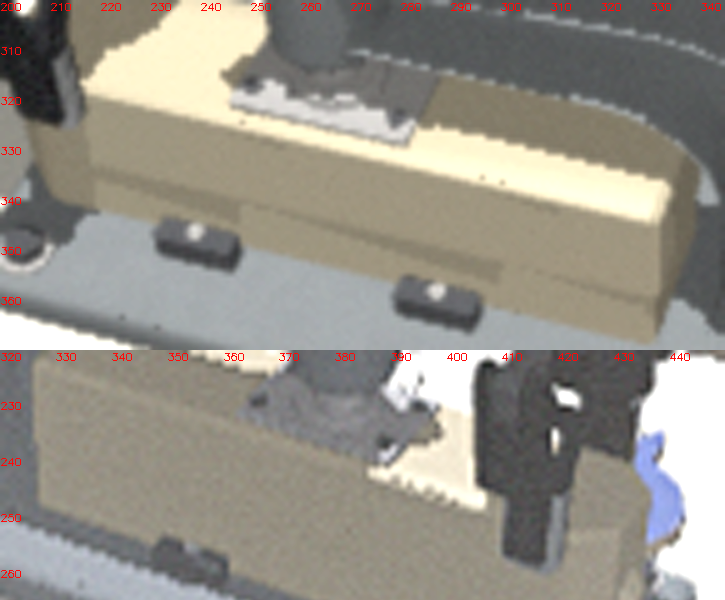

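```bash
python3 - <<'E'
from h import *
import pickle
d=pickle.load(open("z6.pkl","rb"))["side"]
W=lambda u,v,z:ray(d,200+u/5,300+v/5,z)
a,b=W(665,222,.09),W(82,97,.09);v=a-b;print("up top",a,b,np.degrees(np.arctan2(v[1],v[0])))
print("up bot rear",W(660,297,.05)); print("low bot rear",W(653,341,.02), "low bot front",W(95,205,.02))
for u in (120,200,300,400,480,600,640):  # column profile for joint-line contrast
    x=200+u//5; col=d[0][300:375,x].astype(int).sum(1); print(x,col[20:72].tolist() if u in(200,600) else "")
E
```

```text
up top [ 0.6824 -0.1185  0.09  ] [ 0.4788 -0.1265  0.09  ] 2.263288223558937
up bot rear [ 0.6802 -0.1173  0.05  ]
low bot rear [ 0.6762 -0.1132  0.02  ] low bot front [ 0.4666 -0.1175  0.02  ]
224 
240 [492, 498, 488, 453, 320, 286, 291, 289, 292, 292, 287, 294, 291, 289, 286, 292, 288, 284, 256, 249, 253, 249, 269, 291, 301, 347, 348, 253, 212, 194, 140, 128, 167, 289, 345, 348, 343, 347, 347, 350, 344, 342, 347, 340, 345, 343, 345, 323, 279, 243, 209, 194]
260 
280 
296 
320 [225, 298, 245, 239, 229, 235, 238, 235, 241, 236, 235, 235, 296, 461, 489, 499, 509, 520, 528, 542, 546, 504, 408, 301, 295, 293, 287, 288, 294, 288, 290, 288, 296, 292, 294, 295, 284, 267, 259, 285, 289, 291, 288, 290, 289, 290, 303, 339, 344, 345, 347, 344]
328
```

Yaw now agrees within about 0.5° and length within 1 mm, with a side overhang of about 3 mm towards -y. I'll nudge +2 mm, let go, and go back to the handle.

arm_command --rows "0 1 0 0 0 0; 0 2 0 0 0 0; 0 2 0 0 0 0; 0 2 0 0 0 0"

```text
t: 17.05
tool_pos: [0.4651, -0.093, 0.1431]
tool_rot: [3.134, -0.02, 0.012]
contact_force: [-1.0, -3.7, 0.5]
opening: 0.0535
```

arm_command --rows "0 0 0 0 0 0; 0 0 0 0 0 0; 0 0 0 0 0 0; 0 0 0 0 0 0; 0 0 40 0 0 0; 0 0 90 0 0 0; 0 0 140 0 0 0; 0 0 190 0 0 0; 0 0 190 0 0 0; 0 0 190 0 0 0" --jaw 1

```text
t: 18.3
tool_pos: [0.4649, -0.0929, 0.3326]
tool_rot: [3.134, -0.02, 0.012]
contact_force: [-0.1, -0.4, -0.6]
opening: 0.0856
```

```bash
python3 z.py z7
```

```text
18.3 [ 0.4649 -0.0929  0.3326] -0.7126254117779066 [-0.1335 -0.3648 -0.6133] [0.0278 0.0462 0.0006]
```

View pics/z7.png

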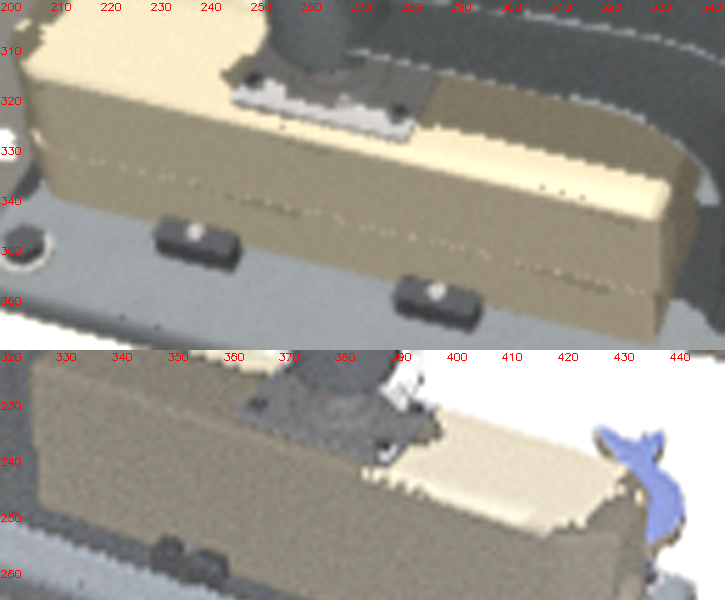

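The edges are flush: only a hair of the joint line shows, from (205,330) to (330,358), with the pour ends together at the front. Now the handle.

arm_command --rows "47 1 0 0 0 10; 94.5 2 0 0 0 20; 94.5 2 0 0 0 30; 94.5 2 0 0 0 40; 94.5 2 0 0 0 50; 94.5 2 0 0 0 59.5; 94.5 2 0 0 0 59.5; 94.5 2 0 0 0 59.5; 94.5 2 -30 0 0 59.5; 94.5 2 -55 0 0 59.5; 94.5 2 -68 0 0 59.5; 94.5 2 -68 0 0 59.5"

```text
t: 19.9
tool_pos: [0.5585, -0.0906, 0.2618]
tool_rot: [2.736, 1.54, 0.009]
contact_force: [0.3, -0.3, 0.3]
opening: 0.0852
```

arm_command --rows "0 0 0 0 0 0; 0 0 0 0 0 0; 0 0 0 0 0 0; 0 0 0 0 0 0; 0 0 0 0 0 0; 0 0 0 0 0 0; 0 0 0 0 0 0; 0 0 0 0 0 0" --jaw 0 --squeeze 40

```text
t: 20.9
tool_pos: [0.5584, -0.0904, 0.2627]
tool_rot: [2.737, 1.541, 0.009]
contact_force: [-4.7, 2.3, 5.9]
opening: 0.0177
```

arm_command --rows "0 0 0 0 0 -8; 0 0 0 0 0 -16; 0 0 -0.5 0 0 -24; 0 0 -0.5 0 0 -32; 0 0 -1 0 0 -40; 0 0 -1 0 0 -48; 0 0 -1.5 0 0 -56; 0 0 -1.5 0 0 -64; 0 0 -1.5 0 0 -70; 0 0 -1.5 0 0 -70"

```text
t: 22.15
tool_pos: [0.5589, -0.0914, 0.2614]
tool_rot: [3.12, -0.306, 0.01]
contact_force: [1.0, -4.2, -0.1]
opening: 0.0181
```

arm_command --rows "0 0 0 0 0 -6; 0 0 0 0 0 -12; 0 0 -0.5 0 0 -18; 0 0 -0.5 0 0 -24; 0 0 -0.5 0 0 -30; 0 0 -0.5 0 0 -34; 0 0 -0.5 0 0 -34; 0 0 -0.5 0 0 -34"

```text
t: 23.15
tool_pos: [0.5589, -0.0921, 0.2609]
tool_rot: [2.893, -1.201, 0.007]
contact_force: [-0.7, -6.2, 1.1]
opening: 0.0181
```

```bash
python3 z.py z8; python3 - <<'E'
from h import *
import pickle
a=pickle.load(open("z7.pkl","rb"));b=pickle.load(open("z8.pkl","rb"))
A,B=a["side"][0].astype(float),b["side"][0].astype(float)
def sh(k,r):
    x,y,w,h=r; g=[cv2.cvtColor(q[k][0],cv2.COLOR_RGB2GRAY)[y:y+h,x:x+w].astype(np.float32) for q in(a,b)]
    print(k,r,cv2.phaseCorrelate(*g), np.abs(g[0]-g[1]).mean())
sh("side",(295,320,45,50)); sh("side",(205,320,40,30)); sh("scene",(325,222,35,40)); sh("scene",(190,400,40,30))
E
```

```text
23.15 [ 0.5589 -0.0921  0.2609] -45.0840496700444 [-0.7107 -6.1747  1.0513] [-0.908   0.1699  0.1428]
side (295, 320, 45, 50) ((0.5638124969525862, -0.003897645154687268), 0.9944014451768663) 6.2377777
side (205, 320, 40, 30) ((0.0722048085466902, 0.05983175486323411), 0.8638378469149272) 8.0275
scene (325, 222, 35, 40) ((0.031026726082817646, 0.03600757691891232), 0.9296300109889772) 2.2785714
scene (190, 400, 40, 30) ((-0.15044044553375002, -0.08900237968483893), 0.9680431214223305) 1.9583334
```

Tightened to a tool yaw of -45°; it was -41° when I first gripped. I'll release and compare the handle from the same hover pose as the first wrist picture.

arm_command --rows "0 0 0 0 0 0; 0 0 0 0 0 0; 0 0 0 0 0 0; 0 0 0 0 0 0; 0 0 40 0 0 0; 0 1 80 0 0 4; 0 1 101 0 0 4; 0 1 101 0 0 4; 0 1 101 0 0 4; 0 1 101 0 0 4" --jaw 1

```text
t: 24.5
tool_pos: [0.5583, -0.091, 0.3595]
tool_rot: [2.932, -1.099, 0.002]
contact_force: [-0.8, 0.0, 0.2]
opening: 0.0855
```

```bash
python3 - <<'E'
from h import *
import pickle
o=monitor.get_obs(); R=Rn.from_rotvec(o["tool_rot"]).as_matrix(); print(o["t"],o["tool_pos"],np.degrees(np.arctan2(R[1,0],R[0,0])))
c=cam("wrist");pickle.dump(c,open("w9.pkl","wb"))
for f in("w1.pkl","w9.pkl"):
    k=pickle.load(open(f,"rb")); g=cv2.cvtColor(k[0],cv2.COLOR_RGB2GRAY)
    # handle edges rows 255..285 & 200..: dark run containing centre
    for v in (200,210,260,270,280,290):
        r=g[v,295:360]; i=np.where(r<60)[0]; print(f,v,g[v,322:328].tolist(), (295+i.min(),295+i.max()) if len(i) else None)
E
```

```text
24.5 [ 0.5583 -0.091   0.3595] -41.09934792642764
w1.pkl 200 [88, 92, 90, 91, 89, 89] None
w1.pkl 210 [91, 91, 91, 91, 87, 93] None
w1.pkl 260 [57, 59, 61, 60, 59, 62] (np.int64(316), np.int64(333))
w1.pkl 270 [61, 60, 56, 56, 61, 59] (np.int64(316), np.int64(333))
w1.pkl 280 [60, 65, 63, 61, 64, 59] (np.int64(317), np.int64(332))
w1.pkl 290 [63, 60, 64, 59, 60, 61] (np.int64(317), np.int64(332))
w9.pkl 200 [86, 87, 92, 93, 88, 87] None
w9.pkl 210 [93, 90, 93, 91, 92, 93] None
w9.pkl 260 [59, 59, 59, 55, 59, 55] (np.int64(312), np.int64(330))
w9.pkl 270 [60, 61, 59, 60, 59, 59] (np.int64(312), np.int64(329))
w9.pkl 280 [61, 59, 56, 60, 57, 57] (np.int64(311), np.int64(328))
w9.pkl 290 [61, 62, 61, 56, 60, 55] (np.int64(311), np.int64(347))
```

Against the first wrist picture the paddle is about 4° further clockwise, so the screw is slightly tighter than at the start. One last drift check, then I hand in.

```bash
python3 - <<'E'
from h import *
import pickle
a=pickle.load(open("z7.pkl","rb")); b={n:cam(n) for n in("side","scene")}
for k,(x,y,w,h) in(("side",(295,325,45,48)),("side",(200,305,45,45)),("scene",(322,222,40,45)),("scene",(395,230,45,40))):
    g=[cv2.Canny(q[k][0],60,140)[y:y+h,x:x+w].astype(np.float32) for q in(a,b)]
    g=[cv2.GaussianBlur(i,(0,0),1.2) for i in g]; print(k,cv2.phaseCorrelate(*g,cv2.createHanningWindow((w,h),cv2.CV_32F)))
print(monitor.get_obs()["contact_force"],monitor.get_obs()["t"])
print(workorder.finish_job())
E
```

```text
side ((0.7312540176530433, -0.08410061156255821), 1.0179307747770239)
side ((0.5450632387924443, 0.12751769316288986), 0.6718443288920838)
scene ((-0.16361041230234008, 0.19055779812672924), 0.816014904446072)
scene ((0.8306209983144193, 1.4050667122877059), 0.16178972562154134)
[-0.9822 -0.0298 -0.3499] 24.65
the job is handed in; nothing more can be done
None
```

The upper half is turned round and clamped with its pour end over the lower half's pour end, and the job was handed in at 24.7 s of the 72 s allowed. No verdict was reported.

What I did:
- **Backing off:** I turned the screw back about 1.74 rad, to roughly +0.95.
- **Turning the half:** I swung it about 95° by its plain end, let go, took the pour end and turned it on until parallel. I then trimmed it by -3.3° and about 3 mm sideways.
- **Tightening:** I turned the screw back down about 104° and let go.

What the last checks showed:
- **Alignment:** Before tightening, the edges looked flush in both the side and scene views. Edge measurements before the last 2 mm nudge gave yaw within about 0.5° and length within about 1 mm.
- **Movement while tightening:** Three of the four image regions shifted by less than 1 pixel, roughly 2 mm or less. The fourth, at the front in the scene view, read about 1.6 pixels with a weak match (0.16), so I don't trust it. I had no pictures left to view after tightening.
- **Screw:** The handle stands about 4° past where it started, so the screw should be at about -0.7 to -1.0 rad. I inferred this from the handle angle; the clamping force itself was not measured.
- **Robot and other objects:** The gripper was open and clear above the handle, with about 1 N or less at the wrist. I saw nothing on the table disturbed, but I did not measure the bystanders' positions.

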